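# Lock the cap on the bench mill and start it

## Robot

A 6-joint arm with a two-finger parallel gripper is mounted at the origin on the work surface. World frame = base frame: x ahead of the robot, y to its left, z up, the work surface at z = 0. Lengths are in m, angles in rad, forces in N, time in s.
With the tool pointing down it reaches from about 0.275 to 0.825 m from the base axis. Payload 5.2 kg.
Tool frame: the origin (TCP) lies on the centre line of the jaws, within the pads' length; the fingertips stand 8 mm ahead of it and the grasp point (between the pads) lies 11 mm behind it; z points along the fingers, y is the direction in which the jaws open and shut (so a half turn about z gives the same grasp; the last joint's range is limited). The gripper opens to 93 mm and grips with 3 to 60 N. Pads are 15 mm wide; open, the fingers measure 128 mm over their backs; the gripper's body (75 mm by 188 mm) begins 65 mm behind the grasp point.
Start: joints at [-1.495, 0.259, 1.535, -0, 1.348, -0.203], TCP at [0.151, -0.529, 0.227] pointing down, gripper open.
Joint ranges: [-3.14, 3.14], [-0.91, 2.08], [0.19, 2.58], [-1.22, 4.36], [0.22, 2.71], [-3.12, 3.12]. Speed limits (rad/s): [2.57, 2.57, 3.14, 3.14, 3.14, 3.14].

## Interface

Orientations are given as a unit quaternion [w, x, y, z].
In Python, from bench import sensors, imaging, ctrl gives the robot as it stands.
- The arm moves only by the tool carry_out, never from a script. Its argument "targets" is a list of rows, each a list of 3 entries, a list of its own where there are three numbers: the closure in counts, from 0 (fully open) to 255 (shut), then the shift along the tool's x, y, z in units of 30 mm (1.0 is 30 mm), then the turn, a rotation vector about the tool's x, y, z in units of 5 degrees (1.0 is 5 degrees). In form: [[jaw, [x, y, z], [wx, wy, wz]], ...]. A call has 1 to 12 rows; each row is the pose to reach, as a shift and turn from the pose commanded when the call began, along the tool's axes at that moment; what a row does not reach only later rows make up. A row lasts 1/8 s, in which the tool goes at most 62.5 mm and 10.7 degrees, less where a joint would pass 70% of its speed; a pose out of reach is approached as far as the arm can. A call with a gripper value outside its range is refused whole. The fingers move at their own pace and stop on an object; "squeeze" is the grip in N (left out, the last holds). Time passes only in rows, so rows that repeat a pose let the fingers close. It gives the time, the measured TCP pose, the force and the opening at its end, in the units of the state.
- sensors.state(): the state, without advancing time (a new reading comes with each control period).
- imaging.camera(name): name is "side" or "top" or "wrist"; returns a dict with "image" (480x640x3 uint8, blue, green, red), "fx", "fy", "cx", "cy" (pixels), "extrinsics" (4x4, takes a point from camera to world coordinates). Camera axes: x right, y up, looking along -z (the intrinsics and any distortion apply to the point x, -y, -z); pixel columns grow to the right and rows downward; lengths in m; the calibration is good to about 2 mm. A picture is of the moment at which its call begins. There is no depth.
- ctrl.hand_in(): hands the job in, once; it reports no verdict.
The state is a dict: "time_s": time; "joint_positions": joint angles; "qvel": joint speeds; "effort": joint torques, N m; "position": TCP position; "eef_rot": TCP orientation; "force": force on the tool from outside, world axes, zero at the start; "moment": the same for the moment, N m; "finger_gap": finger opening in m.
Only numpy, scipy, OpenCV 4.12 (cv2) and the standard library are available. Lean on these libraries where they do the work, as an engineer would, in place of code of your own. Each camera call takes 0.05 s, during which the arm holds its last target. There are 200 camera calls.

## Task

The cinnamon is in the bench mill: close the mill and start it. Put the cap on the collar with its two lugs in the notches, press it down and turn it clockwise (seen from above) a quarter turn to the stop so that it locks, then press the start button fully down and let it come back up. Leave the other things on the counter where they are.

Things in the scene. Friction and masses are not known exactly. Their poses are not given: they have to be found in the camera images.
- cap_grip (a point): Centre of the bar grip on top of the mill's grey cap (loose, about 200 g, standing upright on the counter). The bar is a black upright fin 80 mm long (this point's x), 18 mm wide (y) and 34 mm high: its top is 17 mm above this point, its foot (the flat top of the flange) 17 mm below. z is the cap's axis, up. The cap is the same after half a turn.
- collar (a point): Centre of the mouth of the mill's black collar, level with its top face, 140 mm above the counter; axes of the mill. Outside 114 mm; inward lip 6 mm thick with a bore of 82 mm. Two notches for the lugs at +y and -y. The cap goes in with its bar along y; locked, its bar lies along x. Cap_grip above this point: 27 mm pressed home, 29 mm locked and let go, 40 mm with the lugs on top of the lip.
- start_top (a point): Centre of the top face of the round start button (32 mm across) on the front part of the mill's housing, 118 mm in front of the collar's axis; 137 mm above the counter when up. It is pressed straight down.
- start (a joint): Travel of the start button in m: 0 up, 0.006 fully down. It springs back; it starts to move at about 1.2 N and is fully down at 4 N.
- pitcher: Bystander, loose, to be left alone: steel milk pitcher, 80 mm across, 85 mm high. Origin: centre of its underside.
- tamper: Bystander, loose, to be left alone: steel tamper, 58 mm across, 86 mm high. Origin: centre of its underside.
- shaker: Bystander, loose, to be left alone: steel cocoa shaker, 67 mm across, 102 mm high. Origin: centre of its underside.
- cup_stack: Bystander, loose, to be left alone: stack of upturned paper cups, 86 mm across, 131 mm high. Origin: centre of its underside.
- dosing_cup: Bystander, loose, to be left alone: small steel dosing cup, 58 mm across, 45 mm high. Origin: centre of its underside.
- portafilter: Bystander, loose, to be left alone: portafilter lying on the counter: head 68 mm across, black handle along its x to 175 mm from its origin, 35 mm high. Origin: centre of its underside (under the head).
- demitasse: Bystander, loose, to be left alone: white espresso cup with a handle, 64 mm across, 58 mm high. Origin: centre of its underside.
- cap: The grey cap with its black bar. Origin: centre of the plug's bottom, 47 mm below cap_grip, same axes. Round plug 77 mm across (72 mm at the nose), 20 mm deep, under a flange 110 mm across and 10 mm thick (underside 20 mm above the origin). Two pointers at the flange's edge, 61 mm from the axis, in line with the bar.
- cap_lug (a point): Centre of one of the cap's two bayonet lugs. They stick out of the plug under the two ends of the bar (+x and -x of the cap) to 46 mm from the axis; each is 14 mm wide and 5 mm thick, 8 to 13 mm below the flange's underside.
- mill: The bench mill, fixed: aluminium housing 255 mm long, 150 mm wide, 115 mm high. Origin on the counter under the collar's axis, 170 mm behind the front end and 88 mm before the rear end. x points from the front (button) end to the rear, y to the left seen from the front end, z up.
- notch (a point): Middle of the left (+y) notch in the collar's lip, at its top; the other is opposite. Each is 27 degrees wide (about 21 mm) and has a raised rib on the collar's outside. A lug has about 3 mm (4 degrees) free on either side, the plug about 2.5 mm all round. Pressed home, the cap turns only clockwise seen from above: 90 degrees to a hard stop.
- seal (a joint): Springy rubber seal ring inside the collar, m pushed down. The cap's own weight pushes it about 1.5 mm: the cap then stands 4 to 5 mm above home and cannot turn. Pressing it home (flange on the collar) takes about 7 N more; keep pressing while the turn begins, so that the lugs pass under the lip. When locked the seal holds the cap up against the lip and friction keeps it.
Not all that is in view belongs to the job. Leave any blue or turquoise look-alike of the cap alone.

How it is judged:
By the outcome, as a careful person would: the job done as asked, in the order asked, and still so for the second after the job is handed in, with the robot touching nothing.
It also fails if it takes over 54 s, if anything falls off the work surface, if the arm or the gripper's body presses on something with over 40 N, if the wrist force passes 120 N, or if a joint passes its speed limit or range.

## Working session

There is one attempt and no reset: what is moved stays moved. The work goes in short steps, Python scripts to look and compute and a tool call to move; the robot and the scene stay as the last step left them, time stands still between calls to the robot, and variables do not carry over. Pictures are saved under pics/ and viewed, about 8 in all and at most 12, crops included, and the job is handed in when it is done.

Besides the shell and the picture viewer there is one more tool, called after "Emit:" as name(argument=value, ...), one argument or row to a line, values as JSON. carry_out: Moves the arm, as the interface text tells. Its arguments: {"type":"object","properties":{"targets":{"type":"array","items":{"type":"array"}},"squeeze":{"type":"number"}},"required":["targets"]}

```bash
mkdir -p pics; cat > h.py <<'E'
import numpy as np, cv2
from bench import sensors, imaging, ctrl
from scipy.spatial.transform import Rotation as R
def cam(n,save=None):
    c=imaging.camera(n)
    if save: cv2.imwrite('pics/'+save,c['image'])
    return c
def ray(c,u,v):
    E=np.array(c['extrinsics']); d=np.array([(u-c['cx'])/c['fx'],-(v-c['cy'])/c['fy'],-1]); return E[:3,3],E[:3,:3]@d
def atz(c,u,v,z):
    o,d=ray(c,u,v); return o+d*(z-o[2])/d[2]
def proj(c,p):
    E=np.array(c['extrinsics']); q=E[:3,:3].T@(np.array(p)-E[:3,3]); return c['cx']+c['fx']*q[0]/-q[2], c['cy']-c['fy']*q[1]/-q[2]
def tool(p,yaw=None):
    "shift in tool units from present pose to world p"
    s=sensors.state(); q=s['eef_rot']; r=R.from_quat([q[1],q[2],q[3],q[0]])
    return r.inv().apply(np.array(p)-s['position'])/0.03
E
python3 - <<'E'
from h import *
np.set_printoptions(precision=4,suppress=True)
for n in('top','side'):
    c=cam(n,n+'1.png'); print({k:(v if k!='extrinsics' else np.array(v)) for k,v in c.items() if k!='image'})
s=sensors.state();print(s)
E
```

```text
{'fx': 591.842225181858, 'fy': 591.842225181858, 'cx': 321.6347400746222, 'cy': 235.2820249347697, 'extrinsics': array([[-0.0255,  0.9938, -0.1081,  0.3688],
       [-0.9997, -0.0249,  0.0069, -0.0256],
       [ 0.0042,  0.1082,  0.9941,  1.5134],
       [ 0.    ,  0.    ,  0.    ,  1.    ]])}
{'fx': 549.7555963639323, 'fy': 549.7555963639323, 'cx': 318.1072370707572, 'cy': 246.6135145085389, 'extrinsics': array([[-0.9841,  0.0935, -0.1509,  0.3581],
       [-0.1775, -0.4931,  0.8517,  1.0277],
       [ 0.0052,  0.865 ,  0.5018,  0.7308],
       [ 0.    ,  0.    ,  0.    ,  1.    ]])}
{'time_s': 0.1, 'joint_positions': array([-1.4948,  0.2593,  1.536 , -0.    ,  1.348 , -0.2028]), 'qvel': array([-0.001 , -0.003 , -0.0013,  0.0009,  0.0001,  0.001 ]), 'effort': array([  0.002 , -43.8216, -28.4639,   0.0719,   0.0362,  -0.    ]), 'position': array([ 0.1513, -0.5283,  0.2259]), 'eef_rot': array([-0.0008,  0.9903,  0.1389,  0.    ]), 'force': array([-0.078 , -1.0093,  0.3324]), 'moment': array([0.0293, 0.0212, 0.0059]), 'finger_gap': 0.09295627243963363}
```

View pics/top1.png

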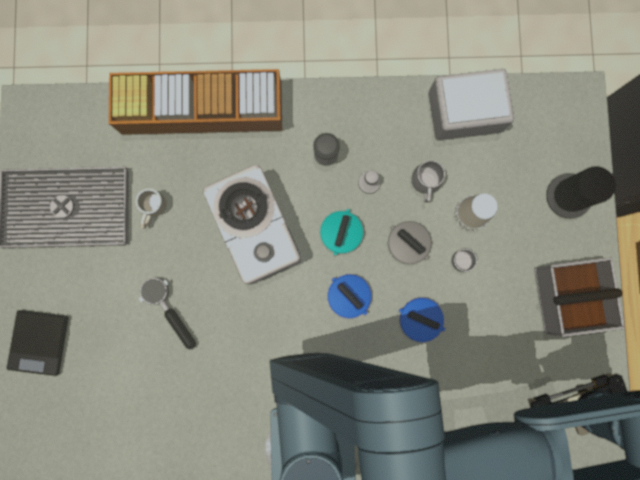

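View pics/side1.png

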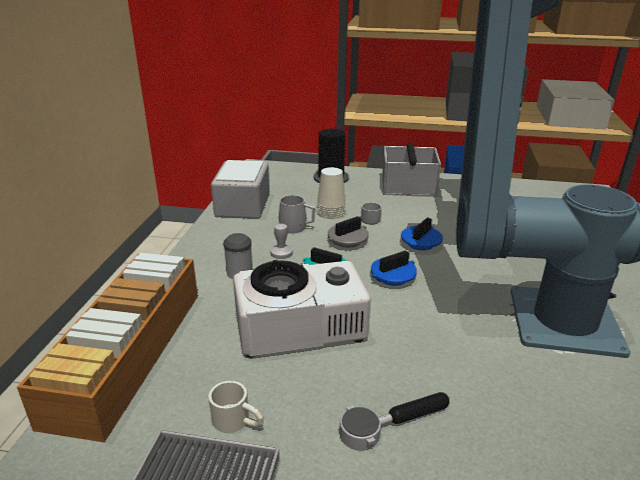

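The top view shows the grey cap at about (410,242), the collar at (243,206) and the button at (263,252). The look-alikes are turquoise at (342,232) and blue at (350,296) and (422,320). I'll enlarge this area.

```bash
python3 - <<'E'
import cv2,numpy as np
i=cv2.imread('pics/top1.png')
a=cv2.resize(i[160:290,200:310],None,fx=4,fy=4,interpolation=cv2.INTER_CUBIC)
b=cv2.resize(i[200:280,380:480],None,fx=3.5,fy=3.5,interpolation=cv2.INTER_CUBIC)
o=np.zeros((520,800,3),np.uint8);o[:520,:440]=a;o[:280,450:800]=b
cv2.imwrite('pics/c1.png',cv2.convertScaleAbs(o,alpha=1.3,beta=20))
E
```

```text
(no output)
```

View pics/c1.png

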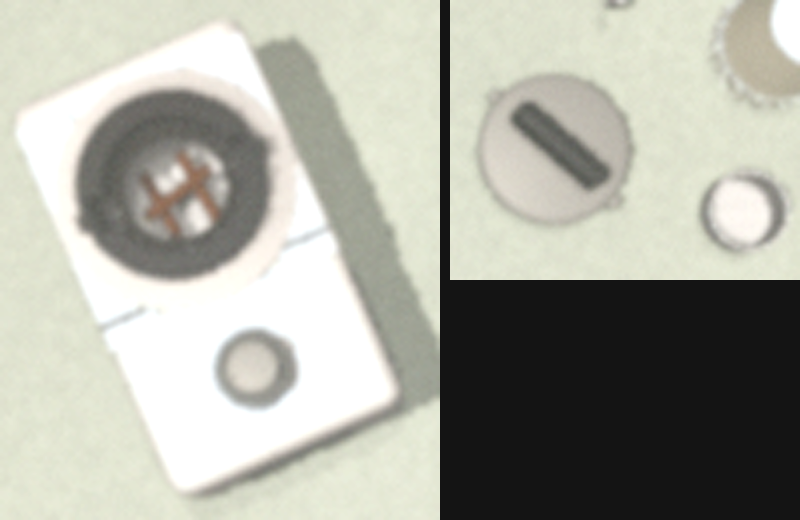

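The crop shows:
- **Collar:** centre (243.5,206), ribs at (265.5,195.8) and (222.5,215.5).
- **Button:** (262.5,251.2).
- **Cap:** flange (410,242.6), pointers (392.3,227.7) and (427.7,257.7).

```bash
python3 - <<'E'
from h import *
np.set_printoptions(precision=4,suppress=True)
E=np.load if 0 else None
c=cam('top')
a=lambda p:np.degrees(np.arctan2(p[1],p[0]))
col=atz(c,243.5,206,.14);st=atz(c,262.5,251.2,.137);print('collar',col,'start',st,'mill x dir',a(col-st),np.linalg.norm(col[:2]-st[:2]))
print('rib y dir',a(atz(c,222.5,215.5,.137)-atz(c,265.5,195.8,.137)))
print('cap',atz(c,410,242.6,.028),atz(c,411.4,241.4,.064),'bar',a(atz(c,427.7,257.7,.025)-atz(c,392.3,227.7,.025)),a(atz(c,423.3,249.7,.064)-atz(c,399.7,231.4,.064)))
s=sensors.state();q=s['eef_rot'];M=R.from_quat([q[1],q[2],q[3],q[0]]).as_matrix();print(M)
print('toolx',a(M[:,0]),'tooly',a(M[:,1]))
print('to cap, z .15', tool([*atz(c,410.3,242.3,.03)[:2],.15]))
E
```

```text
collar [0.5918 0.1463 0.14  ] start [0.4846 0.1036 0.137 ] mill x dir 21.713337739814506 0.11538852933445534
rib y dir 113.58795607629997
cap [ 0.5062 -0.2583  0.028 ] [ 0.5058 -0.2562  0.064 ] bar -132.23065732931232 -129.7151977125601
[[ 0.9614  0.2752 -0.0001]
 [ 0.2752 -0.9614  0.0014]
 [ 0.0003 -0.0014 -1.    ]]
toolx 15.975280429365714 tooly -74.02469810105637
to cap, z .15 [13.8619 -5.3745  2.5446]
```

Emit:
carry_out(
  targets=[
    [0, [13.9, -5.4, 2.2], [0, 0, -6.6]],
    [0, [13.9, -5.4, 2.2], [0, 0, -6.6]],
    [0, [13.9, -5.4, 2.2], [0, 0, -6.6]],
    [0, [13.9, -5.4, 2.2], [0, 0, -6.6]],
    [0, [13.9, -5.4, 2.2], [0, 0, -6.6]],
    [0, [13.9, -5.4, 2.2], [0, 0, -6.6]],
    [0, [13.9, -5.4, 2.2], [0, 0, -6.6]],
    [0, [13.9, -5.4, 2.2], [0, 0, -6.6]],
    [0, [13.9, -5.4, 2.2], [0, 0, -6.6]],
    [0, [13.9, -5.4, 2.2], [0, 0, -6.6]],
    [0, [13.9, -5.4, 2.2], [0, 0, -6.6]],
    [0, [13.9, -5.4, 2.2], [0, 0, -6.6]],
  ],
  squeeze=50,
)

```text
time_s: 1.65
position: [0.507, -0.2593, 0.161]
eef_rot: [0.0, 0.91, 0.414, 0.0]
force: [-1.0, -0.4, 0.2]
finger_gap: 0.0927
```

```bash
python3 - <<'E'
from h import *
np.set_printoptions(precision=4,suppress=True)
c=cam('wrist','w1.png');np.save('w1.npy',{k:v for k,v in c.items() if k!='image'},allow_pickle=True)
s=sensors.state();print(s['time_s'],s['position'],s['eef_rot'],s['joint_positions'],s['force'])
print(c['fx'],c['cx'],c['cy'],np.array(c['extrinsics']))
print([proj(c,p) for p in([.506,-.258,.03],[.506,-.257,.064],[.506+.04*np.cos(.855),-.257+.04*np.sin(.855),.064])])
E
```

```text
1.7 [ 0.5072 -0.2591  0.161 ] [0.0002 0.9104 0.4138 0.0001] [-0.6681  0.3442  1.5828 -0.0001  1.2141  0.0495] [ 0.3133  0.028  -0.5973]
413.66711876340577 317.0923284413323 242.813034979995 [[ 0.7527  0.6349  0.1743  0.5562]
 [-0.6584  0.7258  0.1994 -0.2049]
 [ 0.0001 -0.2649  0.9643  0.3189]
 [ 0.      0.      0.      1.    ]]
[(np.float64(313.1644091774661), np.float64(234.28353344511183)), (np.float64(311.653268094971), np.float64(246.1496134434987)), (np.float64(311.2387311407475), np.float64(183.55759759818912))]
```

View pics/w1.png

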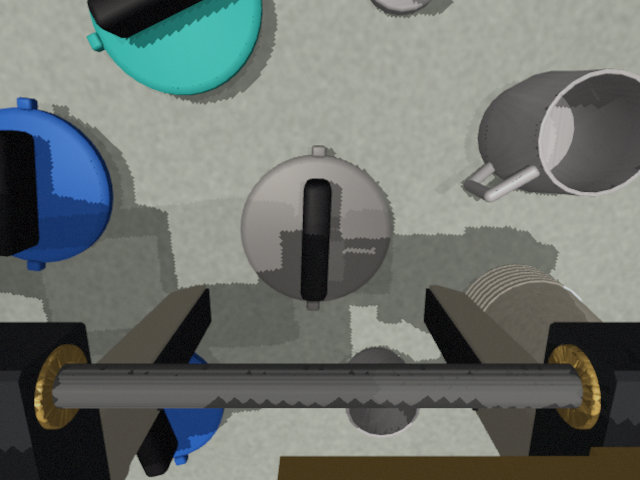

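The wrist view shows the grey cap centred at about (317,227), with pointers at (319,151) and (313.5,306). The bar lies nearly upright between the jaws and the way is clear.

```bash
python3 - <<'E'
from h import *
np.set_printoptions(precision=4,suppress=True)
c=np.load('w1.npy',allow_pickle=True).item()
P,Q=atz(c,319,151,.025),atz(c,313.5,306,.025)
print((P+Q)/2,np.degrees(np.arctan2(*(P-Q)[1::-1])),np.linalg.norm(P-Q),(atz(c,241,227,.03)+atz(c,393,227,.03))/2)
s=sensors.state();q=s['eef_rot'];print(np.degrees(R.from_quat([q[1],q[2],q[3],q[0]]).as_matrix()[:2,0]))
m=(P+Q)/2;print(tool([m[0],m[1],.043]))
E
```

```text
[ 0.5077 -0.2593  0.025 ] 46.81316935370024 0.11659383903718673 [ 0.5116 -0.2558  0.03  ]
[37.6749 43.1672]
[0.0066 0.0147 3.9322]
```

Emit:
carry_out(
  targets=[
    [0, [0, 0, 2.0], [0, 0, 0.4]],
    [0, [0, 0, 3.4], [0, 0, 0.4]],
    [0, [0, 0, 3.9], [0, 0, 0.4]],
    [0, [0, 0, 3.9], [0, 0, 0.4]],
    [255, [0, 0, 3.9], [0, 0, 0.4]],
    [255, [0, 0, 3.9], [0, 0, 0.4]],
    [255, [0, 0, 3.9], [0, 0, 0.4]],
    [255, [0, 0, 3.9], [0, 0, 0.4]],
    [255, [0, 0, 3.9], [0, 0, 0.4]],
    [255, [0, 0, 3.9], [0, 0, 0.4]],
    [255, [0, 0, 3.9], [0, 0, 0.4]],
    [255, [0, 0, 3.9], [0, 0, 0.4]],
  ],
  squeeze=50,
)

```text
time_s: 3.2
position: [0.5075, -0.2581, 0.0436]
eef_rot: [-0.0, 0.917, 0.399, -0.0]
force: [0.3, -1.4, -1.9]
finger_gap: 0.0179
```

Emit:
carry_out(
  targets=[
    [255, [0, 0, -1], [0, 0, 0]],
    [255, [0, 0, -3], [0, 0, 0]],
    [255, [0, 0, -5], [0, 0, 0]],
    [255, [1, -0.4, -6.5], [0, 0, -1]],
    [255, [2.5, -1, -7.5], [0, 0, -3]],
    [255, [4, -1.6, -8.5], [0, 0, -5]],
    [255, [5.5, -2.2, -8.5], [0, 0, -7]],
    [255, [7, -2.8, -8.5], [0, 0, -9]],
    [255, [8.5, -3.4, -8.5], [0, 0, -11]],
    [255, [9.8, -3.9, -8.5], [0, 0, -12.5]],
    [255, [10.4, -4.1, -8.5], [0, 0, -13.2]],
    [255, [10.4, -4.1, -8.5], [0, 0, -13.2]],
  ],
)

```text
time_s: 4.7
position: [0.6306, 0.0544, 0.2979]
eef_rot: [-0.0, 0.552, 0.834, -0.0]
force: [-0.8, -0.6, -1.5]
finger_gap: 0.0176
```

Emit:
carry_out(
  targets=[
    [255, [0, 0, 0], [0, 0, 0]],
    [255, [0, 0, 0], [0, 0, 0]],
    [255, [0, 0, 0], [0, 0, 0]],
  ],
)

```text
time_s: 5.08
position: [0.6305, 0.0526, 0.2989]
eef_rot: [0.0, 0.553, 0.833, -0.0]
force: [-0.4, -0.3, -2.2]
finger_gap: 0.0177
```

```bash
python3 - <<'E'
from h import *
np.set_printoptions(precision=4,suppress=True)
c=cam('wrist','w2.png');s=sensors.state();d={k:v for k,v in c.items() if k!='image'};d['s']=s;np.save('w2.npy',d,allow_pickle=True)
q=s['eef_rot'];X=R.from_quat([q[1],q[2],q[3],q[0]]).as_matrix()
print(s['time_s'],s['position'],X,s['joint_positions'],s['force'],s['finger_gap'])
E
```

```text
5.125 [0.6306 0.0528 0.2989] [[-0.3888  0.9213  0.0002]
 [ 0.9213  0.3888 -0.0001]
 [-0.0002  0.0001 -1.    ]] [-0.0923  0.3777  1.1943 -0.0001  1.5694 -0.4917] [ 0.3072  0.3148 -0.7442] 0.017249544275785733
```

View pics/w2.png

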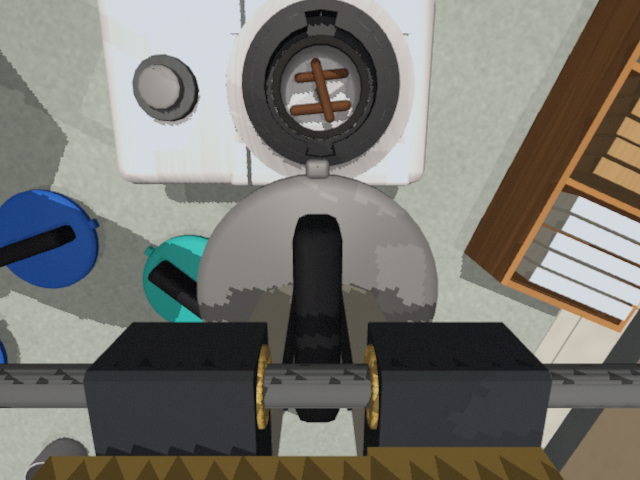

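The cap is held straight with its pointer at (318,168). The collar centre is near (321,83), with notches near (321,20) and (321,150). I'll enlarge for fine alignment.

```bash
python3 - <<'E'
import cv2,numpy as np
i=cv2.imread('pics/w2.png')
a=cv2.resize(i[0:200,225:425],None,fx=3,fy=3,interpolation=cv2.INTER_CUBIC)
b=cv2.resize(i[40:140,120:205],None,fx=2,fy=2,interpolation=cv2.INTER_CUBIC)
o=np.zeros((600,780,3),np.uint8);o[:,:600]=a;o[:200,605:775]=b
g=np.power(o/255.,.45)*255
cv2.imwrite('pics/c2.png',g.astype(np.uint8))
E
```

```text
(no output)
```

View pics/c2.png

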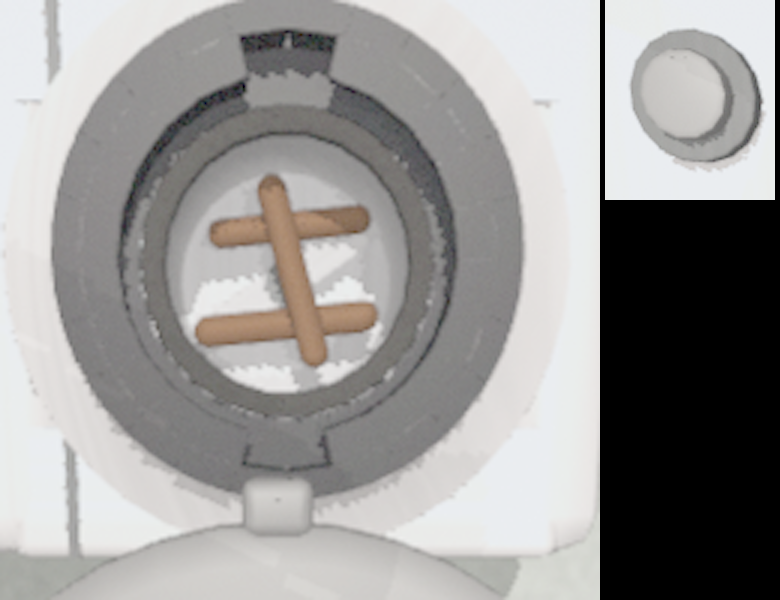

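```bash
cat > m.py <<'E'
from h import *
np.set_printoptions(precision=4,suppress=True)
c=np.load('w2.npy',allow_pickle=True).item();s=c['s'];q=s['eef_rot'];r=R.from_quat([q[1],q[2],q[3],q[0]])
T=lambda p:r.inv().apply(p-s['position'])*1000
z=.14
tp=[atz(c,u,v,z) for u,v in((305,11.3),(337.3,11.3))];bt=[atz(c,u,v,z) for u,v in((306.3,155.7),(335,155.7))]
t=np.mean(tp,0);b=np.mean(bt,0);ct=(t+b)/2
L=T(t)-T(b)
print('collar',ct,'tool mm',T(ct),'notch dist',np.linalg.norm(t-b),'widths',np.linalg.norm(tp[0]-tp[1]),np.linalg.norm(bt[0]-bt[1]),'notch dir in tool deg',np.degrees(np.arctan2(L[1],L[0])))
for u1,u2,v in((242.7,399.7,80),(265.3,377,84)):
  a,d=atz(c,u1,v,z),atz(c,u2,v,z);print('lr',T((a+d)/2),np.linalg.norm(a-d))
bt_=atz(c,158.5,86.5,.137);print('button',bt_,'dist',np.linalg.norm((ct-bt_)[:2]),'millx',np.degrees(np.arctan2(*(ct-bt_)[1::-1])))
for v,zz in((159,.281),):print('pointer tip',T(atz(c,317.7,v,zz)))
print('toolx deg',np.degrees(np.arctan2(*r.as_matrix()[1::-1,0])))
E
python3 m.py
```

```text
collar [0.5939 0.1476 0.14  ] tool mm [101.6166   3.0998 158.8381] notch dist 0.09744795447521144 widths 0.022234924161523457 0.02154736038394417 notch dir in tool deg 0.13472288868330828
lr [106.0813   3.3184 158.8373] 0.11252581562111874
lr [103.3918   3.2857 158.8378] 0.08025051458465012
button [0.4851 0.1023 0.137 ] dist 0.11791637633197376 millx 22.639991957745757
pointer tip [60.0574  0.5696 17.846 ]
toolx deg 112.88089603387321
```

Emit:
carry_out(
  targets=[
    [255, [1.5, 0.09, 0], [0, 0, 0]],
    [255, [3.0, 0.09, 0], [0, 0, 0]],
    [255, [3.41, 0.09, 0.5], [0, 0, 0]],
    [255, [3.41, 0.09, 1.5], [0, 0, 0]],
    [255, [3.41, 0.09, 2.5], [0, 0, 0]],
    [255, [3.41, 0.09, 3.3], [0, 0, 0]],
    [255, [3.41, 0.09, 3.6], [0, 0, 0]],
    [255, [3.41, 0.09, 3.6], [0, 0, 0]],
    [255, [3.41, 0.09, 3.6], [0, 0, 0]],
    [255, [3.41, 0.09, 3.6], [0, 0, 0]],
  ],
)

```text
time_s: 6.38
position: [0.5939, 0.149, 0.1918]
eef_rot: [0.001, 0.552, 0.834, 0.001]
force: [-0.5, -0.3, -1.3]
finger_gap: 0.0175
```

```bash
python3 - <<'E'
from h import *
np.set_printoptions(precision=4,suppress=True)
s=sensors.state();print(s['position'],s['force'],s['moment'],s['finger_gap'],'remaining tool mm',30*tool([.5939,.1476,.1636]))
a=cam('wrist')['image'];b=cam('side')['image']
o=np.zeros((600,800,3),np.uint8)
o[:300,:400]=cv2.resize(a,(400,300));o[300:600,:400]=0
o[:, 400:]=cv2.resize(b[190:370,220:340],(400,600),interpolation=cv2.INTER_CUBIC)
cv2.imwrite('pics/o3.png',o)
E
```

```text
[0.5939 0.149  0.1918] [-0.4776 -0.3303 -1.3278] [-0.042  -0.1713 -0.0155] 0.01751258119621706 remaining tool mm [-1.2578 -0.5632 28.2228]
```

View pics/o3.png

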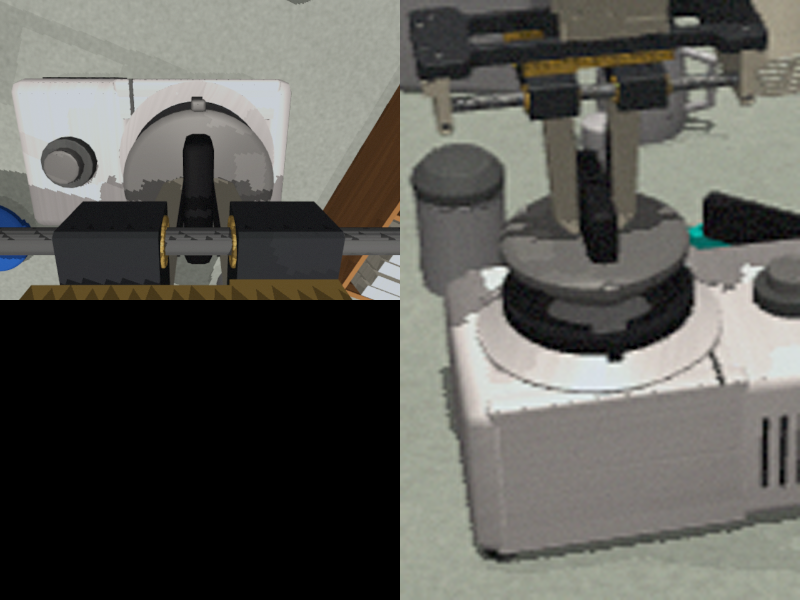

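The cap hovers over the collar with its pointer in line with the rib. Now I'll lower it slowly, watching the force.

Emit:
carry_out(
  targets=[
    [255, [0, 0, 0.15], [0, 0, 0]],
    [255, [0, 0, 0.3], [0, 0, 0]],
    [255, [0, 0, 0.4], [0, 0, 0]],
    [255, [0, 0, 0.5], [0, 0, 0]],
    [255, [0, 0, 0.6], [0, 0, 0]],
    [255, [0, 0, 0.65], [0, 0, 0]],
    [255, [0, 0, 0.65], [0, 0, 0]],
  ],
)

```text
time_s: 7.35
position: [0.5932, 0.149, 0.1711]
eef_rot: [-0.0, 0.552, 0.834, -0.0]
force: [0.3, -0.5, -2.0]
finger_gap: 0.0173
```

Already 5 mm below the lip level with no force, so the lugs are in the notches. Press home.

Emit:
carry_out(
  targets=[
    [255, [0, 0, 0.1], [0, 0, 0]],
    [255, [0, 0, 0.2], [0, 0, 0]],
    [255, [0, 0, 0.27], [0, 0, 0]],
    [255, [0, 0, 0.3], [0, 0, 0]],
    [255, [0, 0, 0.3], [0, 0, 0]],
  ],
)

```text
time_s: 7.98
position: [0.5936, 0.149, 0.1636]
eef_rot: [0.001, 0.552, 0.834, 0.001]
force: [-2.3, -0.8, 7.5]
finger_gap: 0.0178
```

Emit:
carry_out(
  targets=[
    [255, [0, 0, 0.06], [0, 0, 0]],
    [255, [0, 0, 0.1], [0, 0, 0]],
    [255, [0, 0, 0.1], [0, 0, 0.5]],
    [255, [0, 0, 0.1], [0, 0, 1.2]],
    [255, [0, 0, 0.1], [0, 0, 2.2]],
    [255, [0, 0, 0.1], [0, 0, 3.2]],
    [255, [0, 0, 0.1], [0, 0, 4.2]],
    [255, [0, 0, 0.1], [0, 0, 5.2]],
    [255, [0, 0, 0.1], [0, 0, 6]],
    [255, [0, 0, 0.1], [0, 0, 6]],
  ],
)

```text
time_s: 9.22
position: [0.5949, 0.1486, 0.1635]
eef_rot: [0.002, 0.749, 0.662, 0.002]
force: [-3.4, -3.0, 20.3]
finger_gap: 0.0174
```

```bash
python3 - <<'E'
from h import *
np.set_printoptions(precision=4,suppress=True)
s=sensors.state();q=s['eef_rot'];print(s['position'],s['force'],s['moment'],s['finger_gap'],R.from_quat([q[1],q[2],q[3],q[0]]).as_matrix()[:,0],np.degrees(2*np.arctan2(q[2],q[1])))
E
```

```text
[0.5949 0.1486 0.1635] [-3.4345 -2.9583 20.3286] [-0.4048  1.2705  0.3529] 0.01738672018620696 [0.1222 0.9925 0.    ] 82.98011916834622
```

It is turning freely, 30° so far. Continue to the stop with slightly less pressure.

Emit:
carry_out(
  targets=[
    [255, [0, 0, -0.04], [0, 0, 1.2]],
    [255, [0, 0, -0.06], [0, 0, 2.6]],
    [255, [0, 0, -0.06], [0, 0, 4]],
    [255, [0, 0, -0.06], [0, 0, 5.4]],
    [255, [0, 0, -0.06], [0, 0, 6.8]],
    [255, [0, 0, -0.06], [0, 0, 8.2]],
    [255, [0, 0, -0.06], [0, 0, 9.6]],
    [255, [0, 0, -0.06], [0, 0, 11]],
    [255, [0, 0, -0.06], [0, 0, 11.8]],
    [255, [0, 0, -0.06], [0, 0, 12.1]],
    [255, [0, 0, -0.06], [0, 0, 12.1]],
  ],
)

```text
time_s: 10.6
position: [0.5944, 0.1489, 0.1636]
eef_rot: [0.0, 0.981, 0.195, 0.002]
force: [-1.6, 0.1, 11.4]
finger_gap: 0.0178
```

```bash
python3 - <<'E'
from h import *
np.set_printoptions(precision=4,suppress=True)
s=sensors.state();q=s['eef_rot'];print(s['position'],s['force'],s['moment'],s['finger_gap'],np.degrees(2*np.arctan2(q[2],q[1])))
E
```

```text
[0.5944 0.1489 0.1636] [-1.6251  0.055  11.4238] [-0.0913  0.6457  0.3951] 0.01784196490258095 22.507659575850653
```

Emit:
carry_out(
  targets=[
    [255, [0, 0, 0], [0, 0, 0.4]],
    [255, [0, 0, 0], [0, 0, 0.8]],
    [255, [0, 0, 0], [0, 0, 0.8]],
  ],
)

```text
time_s: 10.98
position: [0.5941, 0.1492, 0.1636]
eef_rot: [0.0, 0.987, 0.162, 0.002]
force: [-2.6, 0.4, 12.5]
finger_gap: 0.0179
```

```bash
python3 - <<'E'
from h import *
np.set_printoptions(precision=4,suppress=True)
s=sensors.state();q=s['eef_rot'];print(s['position'],s['force'],s['moment'],s['finger_gap'],np.degrees(2*np.arctan2(q[2],q[1])))
E
```

```text
[0.5941 0.1492 0.1636] [-2.6412  0.4288 12.4691] [-0.1356  0.6314  1.1071] 0.017932003410448063 18.597297272556286
```

The twist moment rose from 0.4 to 1.1 N m, so the stop is reached. Ease off, release and rise.

Emit:
carry_out(
  targets=[
    [255, [0, 0, -0.05], [0, 0, -0.3]],
    [255, [0, 0, -0.07], [0, 0, -0.3]],
    [0, [0, 0, -0.07], [0, 0, -0.3]],
    [0, [0, 0, -0.07], [0, 0, -0.3]],
    [0, [0, 0, -0.07], [0, 0, -0.3]],
    [0, [0, 0, -0.07], [0, 0, -0.3]],
    [0, [0, 0, -1.0], [0, 0, -0.3]],
    [0, [0, 0, -2.5], [0, 0, -0.3]],
    [0, [0, 0, -4.0], [0, 0, -0.3]],
    [0, [-2, 0, -4.0], [0, 0, -0.3]],
    [0, [-2, 0, -4.0], [0, 0, -0.3]],
    [0, [-2, 0, -4.0], [0, 0, -0.3]],
  ],
)

```text
time_s: 12.48
position: [0.5366, 0.13, 0.2813]
eef_rot: [0.0, 0.985, 0.173, 0.001]
force: [1.0, -0.3, 0.4]
finger_gap: 0.093
```

```bash
python3 - <<'E'
from h import *
np.set_printoptions(precision=4,suppress=True)
s=sensors.state();q=s['eef_rot'];print(s['time_s'],s['position'],s['force'],s['finger_gap'],np.degrees(2*np.arctan2(q[2],q[1])))
c=cam('wrist');a=c['image'];b=cam('side')['image']
d={k:v for k,v in c.items() if k!='image'};np.save('w4.npy',d,allow_pickle=True)
print('expected button px',proj(c,[.4851,.1023,.137]),'collar, grip locked top',proj(c,[.5939,.1476,.14]),proj(c,[.5939,.1476,.186]))
o=np.zeros((600,800,3),np.uint8)
o[:300,:400]=cv2.resize(a,(400,300));o[300:600,:400]=cv2.resize(b[220:355,210:390],(400,300),interpolation=cv2.INTER_CUBIC)
o=np.zeros((480,800,3),np.uint8);o[:,:640]=a;o[:160,640:]=cv2.resize(b[220:355,230:365],(160,160),interpolation=cv2.INTER_CUBIC)
o=np.hstack([a[:, :640]]);o2=cv2.resize(o,(480,360));f=np.zeros((360,800,3),np.uint8);f[:,:480]=o2;f[:320,480:]=cv2.resize(b[230:350,230:350],(320,320),interpolation=cv2.INTER_CUBIC)
cv2.imwrite('pics/o4.png',f)
E
```

```text
12.475 [0.5366 0.13   0.2813] [ 0.9767 -0.2517  0.4072] 0.09298244460065505 19.95296591159759
expected button px (np.float64(326.481659322489), np.float64(302.63637403344234)) collar, grip locked top (np.float64(319.7325092397085), np.float64(150.0654359287018)) (np.float64(320.1925811618456), np.float64(153.7120879373852))
```

View pics/o4.png

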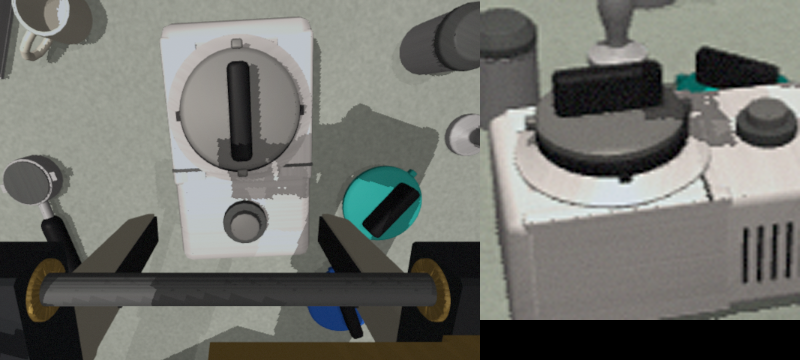

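The cap is down on the collar with its bar along the mill's x, both pointers at right angles to the ribs. The button is at about (327,293) in the full image. I'll check the angle and move closed fingers above the button.

```bash
python3 - <<'E'
from h import *
c=np.load('w4.npy',allow_pickle=True).item();k=4/3
A=lambda p,q:np.degrees(np.arctan2(*(p-q)[1::-1]))
print('pointers',A(atz(c,236*k,42*k,.146),atz(c,242*k,172*k,.146)),'ribs-90',A(atz(c,178*k,115*k,.135),atz(c,303*k,110*k,.135))-90)
E
```

```text
pointers 22.685053462664698 ribs-90 22.148184419800884
```

Emit:
carry_out(
  targets=[
    [255, [-1.9, 0.25, 0], [0, 0, 0]],
    [255, [-1.9, 0.25, 0], [0, 0, 0]],
    [255, [-1.9, 0.25, 0], [0, 0, 0]],
    [255, [-1.9, 0.25, 0], [0, 0, 0]],
    [255, [-1.9, 0.25, 1.5], [0, 0, 0]],
    [255, [-1.9, 0.25, 3.0], [0, 0, 0]],
    [255, [-1.9, 0.25, 4.1], [0, 0, 0]],
    [255, [-1.9, 0.25, 4.1], [0, 0, 0]],
    [255, [-1.9, 0.25, 4.1], [0, 0, 0]],
    [255, [-1.9, 0.25, 4.1], [0, 0, 0]],
  ],
  squeeze=10,
)

```text
time_s: 13.82
position: [0.4868, 0.1035, 0.1597]
eef_rot: [0.0, 0.985, 0.173, 0.002]
force: [-0.3, 0.7, -0.1]
finger_gap: 0.001
```

```bash
python3 - <<'E'
from h import *
np.set_printoptions(precision=4,suppress=True)
s=sensors.state();print(s['position'],s['force'],s['finger_gap'])
a=cam('wrist')['image'];b=cam('side')['image']
f=np.zeros((360,800,3),np.uint8);f[:,:480]=cv2.resize(a,(480,360));f[:320,480:]=cv2.resize(b[210:330,270:390],(320,320),interpolation=cv2.INTER_CUBIC)
cv2.imwrite('pics/o5.png',f)
E
```

```text
[0.4868 0.1035 0.1597] [-0.3017  0.7361 -0.1369] 0.0010197673785102242
```

View pics/o5.png

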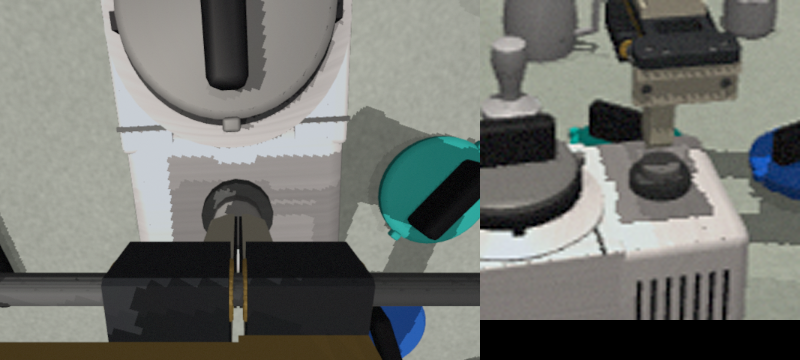

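The cap angle agrees with the ribs to about 0.5°, so it is locked. The closed fingers stand over the button. Press.

Emit:
carry_out(
  targets=[
    [255, [0, 0, 0.35], [0, 0, 0]],
    [255, [0, 0, 0.5], [0, 0, 0]],
    [255, [0, 0, 0.6], [0, 0, 0]],
    [255, [0, 0, 0.68], [0, 0, 0]],
    [255, [0, 0, 0.73], [0, 0, 0]],
    [255, [0, 0, 0.76], [0, 0, 0]],
    [255, [0, 0, 0.76], [0, 0, 0]],
  ],
)

```text
time_s: 14.8
position: [0.4854, 0.1035, 0.1387]
eef_rot: [0.0, 0.985, 0.174, 0.001]
force: [-10.8, -0.8, 29.8]
finger_gap: 0.0005
```

It bottomed out at 0.1387 m (0.139 expected) with 30 N, so the button is fully down. Release and retreat.

Emit:
carry_out(
  targets=[
    [255, [0, 0, -0.3], [0, 0, 0]],
    [255, [0, 0, -1.2], [0, 0, 0]],
    [255, [0, 0, -3], [0, 0, 0]],
    [255, [-1.5, 0, -5], [0, 0, 0]],
    [255, [-3.5, 0, -5], [0, 0, 0]],
    [255, [-3.5, 0, -5], [0, 0, 0]],
    [255, [-3.5, 0, -5], [0, 0, 0]],
    [255, [-3.5, 0, -5], [0, 0, 0]],
  ],
)

```text
time_s: 15.8
position: [0.3874, 0.0677, 0.2846]
eef_rot: [-0.0, 0.985, 0.173, -0.0]
force: [0.2, 0.9, 0.2]
finger_gap: 0.0007
```

```bash
python3 - <<'E'
from h import *
s=sensors.state();print(s['time_s'],s['position'],s['force'])
a=cam('wrist')['image'];b=cam('side')['image']
f=np.zeros((480,800,3),np.uint8);f[:300,:400]=cv2.resize(a,(400,300));f[:300,400:]=cv2.resize(b,(400,300));f[300:,:320]=cv2.resize(b[230:320,240:400],(320,180),interpolation=cv2.INTER_CUBIC)
cv2.imwrite('pics/o6.png',f)
E
```

```text
15.8 [0.3874232  0.0677217  0.28461895] [0.22766635 0.86092071 0.17309316]
```

View pics/o6.png

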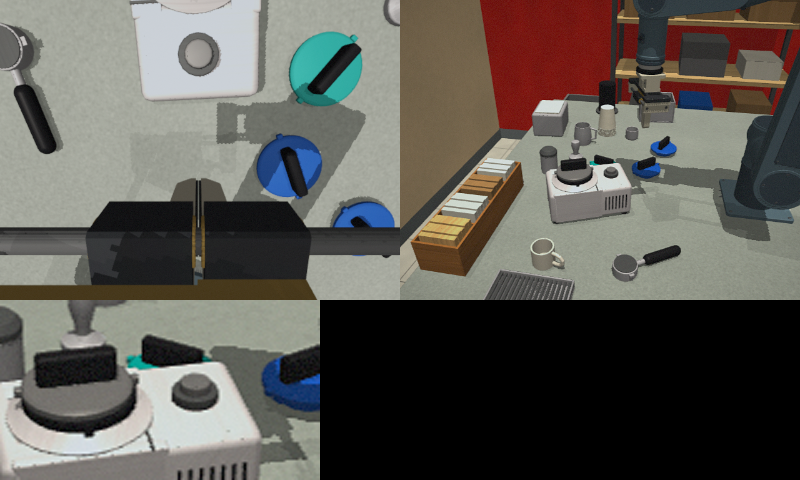

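The cap is locked, the button is back up, everything else looks unmoved and the arm is clear. Handing in.

```bash
python3 -c "
from bench import ctrl
print(ctrl.hand_in())"
```

```text
the job is handed in; nothing more can be done
None
```

I closed the mill, pressed the start button and handed the job in at about 16 s. No verdict came back.

- **Cap:** I put the cap in with its lugs in the notches. It went 5 mm below lip level with no contact force. Pressed home, it read 163.6 mm at the tool, the height expected for home. I turned it clockwise to the stop, where the twist moment rose from 0.4 to 1.1 N m. After release its bar lay along the mill's x axis, within about 0.5° of the collar ribs.
- **Button:** I pressed it until it bottomed out, at 138.7 mm against 139 mm expected, with about 30 N. In the last picture it is back up.
- **Surroundings:** In the last pictures the arm is clear of everything. The bystanders in view and the coloured caps look unmoved, judged by eye.
- **Disagreement:** The last wrist picture before the button press was offset by about 4 mm from the earlier position estimates. I used the earlier ones, which the free insertion had confirmed.

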